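# Take the pan off the heat and lift out the steaming rack

## Robot

A 6-joint arm with a two-finger parallel gripper is mounted at the origin on a cart in front of the work surface, level with it; the furniture and walls round the work are solid. World frame = base frame: x ahead of the robot, y to its left, z up, the work surface at z = 0. Lengths are in m, angles in rad, forces in N, time in s.
With the tool pointing down it reaches from about 0.325 to 0.85 m from the base axis. Payload 15.5 kg.
Tool frame: the origin (TCP) lies at the very end of the fingers, on their centre line; the grasp point (between the pads) lies 19 mm behind it; z points along the fingers, y is the line along which they close (so a half turn about z gives the same grasp; the last joint's range is limited). The gripper opens to 91 mm and grips with 3 to 60 N. Pads are 32 mm wide; open, the fingers measure 118 mm over their backs; the gripper's body (76 mm by 178 mm) begins 60 mm behind the grasp point.
Start: joints at [1.183, 0.494, 1.345, -0, 1.302, -0.096], TCP at [0.18, 0.599, 0.192] pointing down, gripper open.
Joint ranges: [-2.91, 2.91], [-0.82, 2.16], [0.22, 2.67], [-1.22, 4.37], [0.12, 2.79], [-3.08, 3.08]. Speed limits (rad/s): [1.89, 1.89, 2.57, 3.01, 3.01, 3.01].

## Interface

Orientations are given as a 3x3 rotation matrix whose columns are the frame's x, y, z axes.
In Python, from plant import sensors, eyes, manip, search_frame, regions_of gives the robot as it stands. The module is installed in compiled form; this text tells all that it offers.
- The arm moves only by the shell command python3 -m pendant 'ROWS' [FORCE]. ROWS is text: rows parted by semicolons, each of 5 numbers parted by spaces: the shift along the world's x, y, z in mm, then the turn about the world's z in rad, then the opening, from -1 (shut) to 1 (fully open). A call has 1 to 8 rows; each row is the pose to reach, as a shift and turn from the pose commanded when the call began; what a row does not reach only later rows make up. A row lasts 1/8 s, in which the tool goes at most 62.5 mm and 10.7 degrees, less where a joint would pass 70% of its speed; a pose out of reach is approached as far as the arm can. A call with a gripper value outside its range is refused whole. The fingers move at their own pace and stop on an object; FORCE is the grip in N (left out, the last holds). Time passes only in rows, so rows that repeat a pose let the fingers close. It gives the time, the measured TCP pose, the force, the opening and the grip force at its end, in the units of the state.
- sensors.sense(): the state, without advancing time (a new reading comes with each control period).
- eyes.get_image(name): name is "scene" or "top"; returns a dict with "image" (384x512x3 uint8, blue, green, red), "fx", "fy", "cx", "cy" (pixels), "dist" ([k1, k2, p1, p2, k3] as OpenCV has them; the pictures are not rectified), "world_from_camera" (4x4, takes a point from camera to world coordinates). Camera axes: x right, y down, z forward; pixel columns grow to the right and rows downward; lengths in m; the calibration is good to about 2 mm. A picture is of the moment at which its call begins. There is no depth.
- manip.job_done(): hands the job in; it is judged then, once.
Trained networks look in a picture, given as the dict that the camera call returned (one of the last four; its "shot" number tells which), for a name from the list of things; names that differ only in an ending like _2 or _b are one class to them, and where a whole thing is asked for, a point or a joint stands for the part that bears it (a point fixed in the world has none). Each returns a list of dicts, best first, with "score" (0 to 1); they miss things now and then, are a little off and sometimes report something else, mostly with a low value. They report only what shows in the picture. A call takes as long as a camera call.
- search_frame(picture, thing): "position" ([column, row] in pixels, amid what is visible of it).
- regions_of(picture, thing): "pixels" (384x512 bool, what is visible of it) and "position" ([column, row] in pixels, amid what is visible of it).
The state is a dict: "clock": time; "joint_pos": joint angles; "joint_vel": joint speeds; "joint_torque": joint torques, N m; "tool_pos": TCP position; "ee_rot": TCP orientation; "wrist_force": force on the tool from outside, world axes, zero at the start; "torque": the same for the moment, N m; "gripper_width": finger opening in m; "gripper_force": force on a finger pad.
Only numpy, scipy, OpenCV 4.12 (cv2) and the standard library are available. Lean on these libraries where they do the work, as an engineer would, in place of code of your own. Each camera call takes 0.05 s, during which the arm holds its last target. There are 200 camera calls.

## Task

The sweets have been warmed enough: slide the pan across the hob, without lifting it, from the red lit ring onto the grey unlit ring, and leave the rack inside it alone until the pan stands there. Then take the rack by the black grip on its stem, lift it with its three white sweets straight up out of the pan, and finish while still holding it level and still in the air over the pan, a few centimetres clear of the rim, with the pan let go and standing on the grey ring. Leave everything else on the counter where it is.

Things in the scene. Friction and masses are not known exactly. Their poses are not given: they have to be found in the camera images.
- hob: portable two-zone hob, a flat steel box 300 (x) x 460 (y) x 45 mm with a black glass top, fixed to the counter; origin under its centre, z up, touch controls along the front (-x) edge; the glass is smooth (friction about 0.25) and its top is 45 mm above the origin; the two zones lie 115 mm to its +y and -y side of the centre
- lit_ring: the cooking zone that is switched on: a ring lit red on the glass, 180 mm across with a second thinner red ring just inside; printed flat, nothing to bump into; origin at its centre on the glass. It may be the left or the right zone
- unlit_ring: the zone that is off: a single grey ring 180 mm across, flat on the glass; origin at its centre on the glass
- pan: round aluminium pan, about 0.4 kg, 152 mm outside diameter, 75 mm high, wall 3 mm, floor 5 mm thick, inside diameter 146 mm; origin at the centre of its underside, z up; a straight black bar handle points along the pan's own -x, starting 91 mm and ending 213 mm from the centre
- pan_grip (a point): middle of the pan's handle, 140 mm from the pan's centre along its -x and 56 mm above its underside; the bar is 20 mm wide across (pan y) and 16 mm high, so it can be pinched from above across its width; the fingers have free space below it down to the glass
- pan_rim (a point): centre of the pan's mouth, level with the rim, 75 mm above its underside
- rack: steel lift-out rack standing on three 22 mm feet on the pan's floor, about 0.16 kg: a perforated plate with a rolled edge, 137 mm outside diameter (about 4 mm play all round in the pan), plate top 24.5 mm and edge top 30 mm above the origin; a round 9 mm stem rises from its centre; origin at the centre of the underside of its feet, z up along the stem
- rack_grip (a point): centre of the black flat grip on top of the rack's stem, 108 mm above the rack's origin and 38 mm above the pan's rim when seated; the grip is 30 mm wide along the rack's x, 14 mm thick along the rack's y (pinch it here), and 42 mm high (86 to 128 mm above the rack's origin)
- piece_1: white bean-milk sweet: two cut slices stuck side by side as one loose block, 34 x 38 x 30 mm high, about 40 g, lying loose on the rack's plate 37 mm from the stem; origin at the centre of its underside
- piece_2: white bean-milk sweet: two cut slices stuck side by side as one loose block, 34 x 38 x 30 mm high, about 40 g, lying loose on the rack's plate 37 mm from the stem; origin at the centre of its underside
- piece_3: white bean-milk sweet: two cut slices stuck side by side as one loose block, 34 x 38 x 30 mm high, about 40 g, lying loose on the rack's plate 37 mm from the stem; origin at the centre of its underside
- flour_shaker: steel flour shaker, 61 mm across, 84 mm high, left of the hob; bystander; origin under its centre
- tape_roll: roll of yellow tape lying flat, 104 mm across, 25 mm high, right of the hob; bystander; origin under its centre
- bench_scraper: bench scraper with wooden grip, 107 x 152 x 20 mm, lying front left; bystander; origin under its centre
- sweet_cup: finished sweet in a fluted yellow cup, 75 mm across, 33 mm high, left of the hob; bystander; origin under its centre
- slab_bar: uncut white bar of bean-milk sweet, 47 x 152 x 34 mm, lying in front of the hob to the right; bystander; origin under its centre

How it is judged:
On the way, in this order (a step that is already met when the one before it is completed fails the run):
1. the pan stands on the grey unlit ring, centred within 20 mm, with the rack still down in it (horizontal distance between pan and unlit_ring below 0.02 m and z of pan in the frame of hob between 0.04 and 0.05 m and angle between pan's own z axis and vertical below 0.05 rad and linear speed of pan below 0.02 m/s and z of rack in the frame of pan below 0.012 m and horizontal distance between each of piece_1, piece_2, piece_3 and rack below 0.055 m and z of piece_1 in the frame of rack between 0.02 and 0.03 m and angle between each of piece_1, piece_2, piece_3's own z axis and vertical below 0.25 rad and z of piece_2 in the frame of rack between 0.02 and 0.03 m and z of piece_3 in the frame of rack between 0.02 and 0.03 m), for 0.2 s.
2. the rack is held level and still in the air over the pan, its feet at least 15 mm above the rim, the sweets on it (z of rack in the frame of pan_rim above 0.015 m and horizontal distance between rack and pan below 0.04 m and angle between rack's own z axis and vertical below 0.1 rad and linear speed of each of rack, pan below 0.02 m/s and angular speed of rack below 0.2 rad/s and contact force between the fingers and rack above 1 N and contact force between each of rack, the arm, the fingers and pan below 0.1 N and horizontal distance between each of piece_1, piece_2, piece_3 and rack below 0.055 m and z of piece_1 in the frame of rack between 0.02 and 0.03 m and angle between each of piece_1, piece_2, piece_3's own z axis and vertical below 0.25 rad and z of piece_2 in the frame of rack between 0.02 and 0.03 m and z of piece_3 in the frame of rack between 0.02 and 0.03 m and horizontal distance between pan and unlit_ring below 0.02 m and z of pan in the frame of hob between 0.04 and 0.05 m and angle between pan's own z axis and vertical below 0.05 rad), for 0.5 s.
At the end, for the whole second after the job is handed in: pan on the glass within 20 mm of the grey ring's centre, untouched; rack held in the fingers, feet 15 mm or more above the rim, within 40 mm of the pan's axis, not touching the pan, tilted under 0.1 rad, slower than 0.02 m/s; all three sweets lying flat on its plate (all of step 2); the arm keeps its last pose, push and grip.
It fails at once if the pan is lifted off the glass (its underside more than 10 mm above it) or tipped by more than 0.12 rad (z of pan in the frame of hob above 0.055 m or angle between pan's own z axis and vertical above 0.12 rad).
It fails at once if the rack is touched before the pan stands on the grey ring (contact force between any of the arm, the fingers and rack above 0.5 N and horizontal distance between pan and unlit_ring above 0.03 m).
It fails at once if the rack is tipped by more than 0.2 rad or a sweet falls from it (angle between rack's own z axis and vertical above 0.2 rad or horizontal distance between any of piece_1, piece_2, piece_3 and rack above 0.065 m).
It fails at once if another thing on the counter is moved by more than 20 mm (distance of any of flour_shaker, tape_roll, bench_scraper, sweet_cup, slab_bar from where it was at the start of the episode above 0.02 m).
It also fails if it takes over 54 s, if anything falls off the work surface, if the arm or the gripper's body presses on something with over 40 N, if the wrist force passes 120 N, or if a joint passes its speed limit or range.

## Working session

There is one attempt and no reset: what is moved stays moved. The work goes in short steps, Python scripts to look and compute and a shell command to move; the robot and the scene stay as the last step left them, time stands still between calls to the robot, and variables do not carry over. Pictures are saved under pics/ and viewed, at most 10 in all, crops included, and the job is handed in when it is done.

```bash
mkdir -p pics
cat > h.py <<'E'
import numpy as np, cv2
from plant import sensors, eyes, manip, search_frame, regions_of
def ray(p,px):
    K=np.array([[p["fx"],0,p["cx"]],[0,p["fy"],p["cy"]],[0,0,1]])
    u=cv2.undistortPoints(np.array([[px]],float),K,np.array(p["dist"],float))[0,0]
    T=np.array(p["world_from_camera"]); return T[:3,3],T[:3,:3]@np.array([u[0],u[1],1])
def atz(p,px,z):
    o,d=ray(p,px); return o+d*(z-o[2])/d[2]
def proj(p,X):
    K=np.array([[p["fx"],0,p["cx"]],[0,p["fy"],p["cy"]],[0,0,1]]);T=np.linalg.inv(p["world_from_camera"])
    return cv2.projectPoints(np.array([X],float),cv2.Rodrigues(T[:3,:3])[0],T[:3,3],K,np.array(p["dist"],float))[0][0,0]
E
python3 - <<'E'
from h import *
ps={n:eyes.get_image(n) for n in("scene","top")}
for n,p in ps.items():
    print(n,np.round(np.array(p["world_from_camera"])[:3,3],3))
    for t,z in(("hob",.045),("lit_ring",.045),("unlit_ring",.045),("pan",.1),("pan_grip",.101),("pan_rim",.12),("rack_grip",.158),("rack",.075),("piece_1",.09),("tape_roll",.02),("slab_bar",.03),("flour_shaker",.08),("sweet_cup",.03)):
        for r in search_frame(p,t)[:3]:
            print(t,round(r["score"],2),np.round(r["position"],1),np.round(atz(p,r["position"],z)[:2],3))
cv2.imwrite("pics/a.png",np.hstack([ps["scene"]["image"],ps["top"]["image"]])[:, :][::1])
cv2.imwrite("pics/a.png",cv2.resize(ps["top"]["image"],(800,600)));cv2.imwrite("pics/b.png",cv2.resize(ps["scene"]["image"],(800,600)))
print(sensors.sense()["ee_rot"])
E
```

```text
scene [-0.053 -0.985  0.834]
hob 0.72 [295.  228.9] [ 0.573 -0.169]
pan 0.78 [252.6 196.2] [ 0.516 -0.02 ]
pan_grip 0.97 [251.7 188.9] [0.535 0.017]
pan_rim 0.62 [253.9 190.3] [ 0.521 -0.02 ]
rack_grip 0.73 [257.3 176.3] [ 0.541 -0.008]
rack 0.72 [219.5 164.9] [0.542 0.256]
rack 0.66 [259.2 172.5] [0.634 0.13 ]
piece_1 0.64 [256.5 177. ] [0.596 0.087]
piece_1 0.51 [263.6 187.5] [0.581 0.018]
tape_roll 0.93 [369.1 274.9] [ 0.641 -0.413]
tape_roll 0.27 [256.  169.7] [0.684 0.236]
slab_bar 0.77 [232.3 268.3] [ 0.339 -0.203]
flour_shaker 0.63 [244.3 152.5] [0.662 0.282]
sweet_cup 0.64 [220.  163.6] [0.584 0.338]
top [0.285 0.01  1.39 ]
hob 0.68 [293.6 176.3] [ 0.597 -0.12 ]
hob 0.17 [138.3 184.5] [0.604 0.355]
unlit_ring 0.72 [318.9 147. ] [ 0.685 -0.206]
pan 0.67 [242.8 204.5] [0.511 0.038]
pan 0.3 [250.7 179.7] [0.582 0.011]
pan_grip 0.66 [248.6 204.9] [0.508 0.022]
pan_rim 0.81 [248.6 199.6] [0.52  0.021]
pan_rim 0.75 [241.7 181.7] [0.574 0.037]
rack_grip 0.69 [240.8 181.8] [0.565 0.039]
rack_grip 0.59 [239.5 190.7] [0.54  0.044]
rack 0.94 [241.1 183.3] [0.579 0.04 ]
piece_1 0.61 [251.7 177.1] [0.592 0.007]
piece_1 0.6 [315.4 259.4] [ 0.34  -0.158]
piece_1 0.57 [228.  178.1] [0.594 0.077]
tape_roll 0.83 [374.4 141.6] [ 0.699 -0.389]
tape_roll 0.62 [246.3 202.9] [0.529 0.029]
slab_bar 0.95 [316.  260.1] [ 0.341 -0.167]
slab_bar 0.24 [231.2 177.9] [0.608 0.07 ]
flour_shaker 0.93 [139.5 152.9] [0.693 0.342]
flour_shaker 0.44 [374.9 142.1] [ 0.679 -0.373]
sweet_cup 0.92 [138.  187.5] [0.598 0.36 ]
[[-9.57728137e-01  2.87674843e-01 -1.27790385e-05]
 [ 2.87674843e-01  9.57728137e-01  1.99774155e-05]
 [ 1.79858446e-05  1.54567251e-05 -1.00000000e+00]]
```

View pics/a.png

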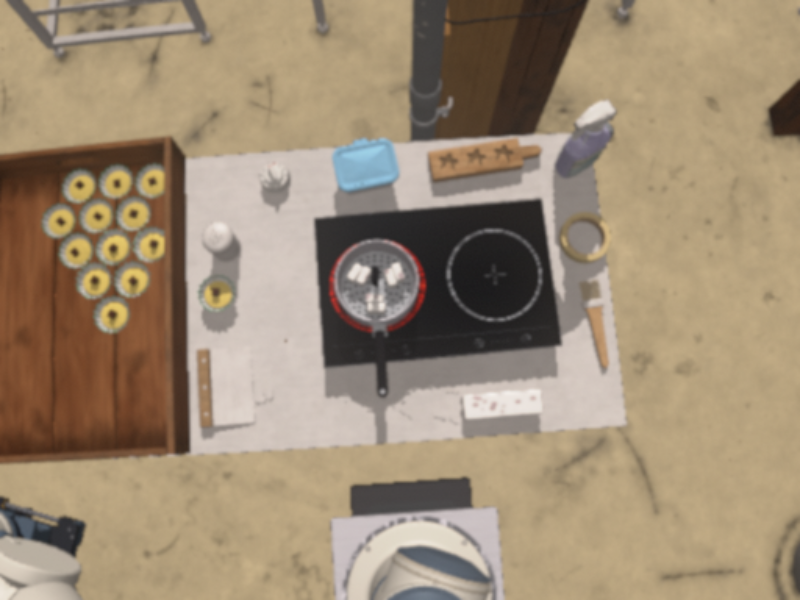

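View pics/b.png

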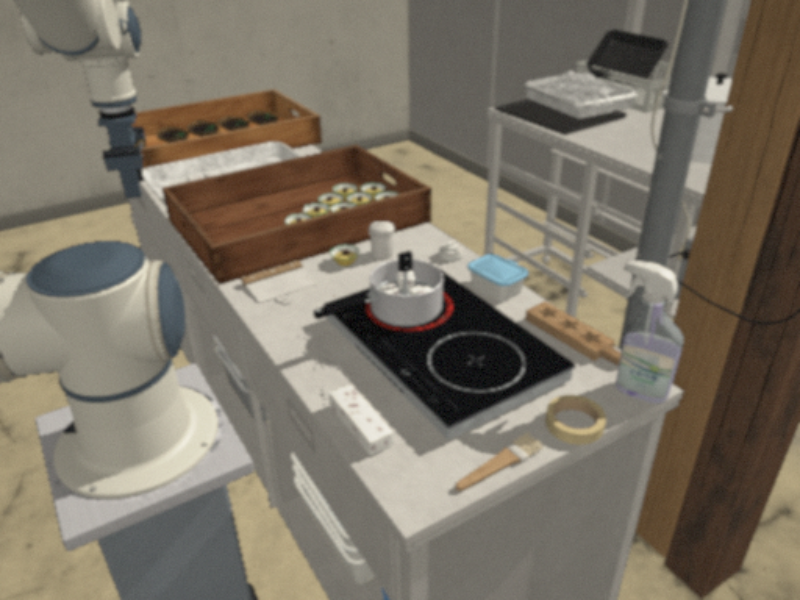

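The top view shows the pan on the lit left ring at about (242,180) native px. The grey ring is at about (316,176), and the handle points down toward the robot, ending near (245,252). Next I'll fit these more precisely.

```bash
cat > fit.py <<'E'
from h import *
from scipy.optimize import least_squares
def ringfit(p,mask,z,r,c0):
    P=np.array([atz(p,(u,v),z)[:2] for v,u in zip(*np.nonzero(mask))])
    d=abs(np.linalg.norm(P-c0,axis=1)-r);P=P[d<.02]
    s=least_squares(lambda c:np.linalg.norm(P-c[:2],axis=1)-c[2],[*c0,r],loss="soft_l1",f_scale=.002)
    return s.x,len(P)
def draw(im,p,pan,yaw,rings,s,x0,y0):
    big=cv2.resize(im,None,fx=s,fy=s,interpolation=cv2.INTER_CUBIC)
    def pl(Q,col):
        q=np.array([(proj(p,X)+.5)*s for X in Q]); cv2.polylines(big,[np.int32(q)],False,col,1)
    a=np.linspace(0,2*np.pi,60)
    for c,z,r,col in [(pan,.12,.076,(0,255,0)),(pan,.045,.076,(255,255,0))]+[(c,.045,.09,(255,0,255)) for c in rings]:
        pl([(c[0]+r*np.cos(t),c[1]+r*np.sin(t),z) for t in a],col)
    R=np.array([[np.cos(yaw),-np.sin(yaw)],[np.sin(yaw),np.cos(yaw)]])
    pl([(*(np.array(pan)+R@np.array(b)),.109) for b in[(-.091,-.01),(-.213,-.01),(-.213,.01),(-.091,.01),(-.091,-.01)]],(0,255,255))
    return big
E
python3 - <<'E'
from fit import *
p=eyes.get_image("top");q=eyes.get_image("scene")
im=p["image"].astype(int);g=im.mean(2)
b0=atz(p,(316.2,176),.045)[:2]
m=np.zeros(g.shape,bool);m[140:210,280:352]=g[140:210,280:352]>90
u,n=ringfit(p,m,.045,.09,b0);print("unlit",u,n)
red=(im[...,2]>im[...,1]+60)&(im[...,2]>im[...,0]+60);red[:140]=0;red[225:]=0;red[:,:200]=0;red[:,285:]=0
l,n=ringfit(p,red,.045,.088,atz(p,(241.5,182),.045)[:2]);print("lit",l,n,np.linalg.norm(u[:2]-l[:2]))
# handle dark pixels over the counter
d=g<70; d[:235]=0;d[262:]=0;d[:,:230]=0;d[:,262:]=0
P=np.array([atz(p,(x,y),.109)[:2] for y,x in zip(*np.nonzero(d))])
print("handle tip part mean",P.mean(0),"min x",P[:,0].min(),len(P))
for v in range(230,258): print(v,[int(t) for t in g[v,236:256]]) if v%3==0 else 0
for n in("pan","pan_rim","rack"):
    for r in regions_of(p,n)[:1]:
        M=r["pixels"];print(n,r["score"],M.sum(),[ (a.min(),a.max()) for a in np.nonzero(M)])
pan=atz(p,(241.9,178),.12)[:2]; tip=P.mean(0); yaw=np.arctan2(*(pan-tip)[::-1]); print(pan,yaw)
A=draw(p["image"],p,pan,yaw,[u[:2],l[:2]],5,0,0)[680:1280,1050:1850]
cv2.imwrite("pics/c.png",A)
B=draw(q["image"],q,pan,yaw,[u[:2],l[:2]],4,0,0)[580:1180,780:1580];cv2.imwrite("pics/d.png",B)
E
```

```text
unlit [ 0.59561668 -0.18904609  0.08988121] 201
lit [0.59091653 0.04101569 0.08996892] 286 0.23010978566499796
handle tip part mean [0.40334544 0.04100487] min x 0.38447325454114517 70
231 [53, 54, 55, 53, 48, 46, 46, 47, 45, 45, 49, 64, 81, 87, 90, 91, 94, 98, 100, 100]
234 [127, 129, 127, 121, 98, 65, 47, 45, 47, 47, 61, 93, 122, 132, 133, 133, 132, 132, 131, 131]
237 [131, 131, 131, 127, 108, 72, 47, 46, 47, 47, 59, 91, 120, 132, 133, 133, 133, 133, 132, 131]
240 [131, 131, 133, 127, 111, 76, 52, 47, 47, 49, 56, 80, 109, 127, 132, 132, 131, 132, 132, 133]
243 [132, 131, 132, 128, 111, 80, 55, 47, 49, 48, 52, 72, 103, 126, 133, 133, 133, 132, 132, 132]
246 [131, 132, 131, 129, 115, 84, 58, 49, 48, 49, 51, 70, 100, 124, 131, 131, 132, 131, 131, 131]
249 [131, 131, 131, 128, 116, 88, 74, 99, 127, 124, 98, 77, 95, 122, 133, 133, 133, 132, 132, 132]
252 [130, 130, 131, 131, 124, 108, 87, 89, 103, 99, 83, 89, 114, 130, 134, 135, 130, 131, 131, 132]
255 [132, 132, 132, 132, 132, 130, 129, 126, 122, 121, 123, 126, 130, 131, 132, 132, 132, 132, 132, 138]
pan 0.86 1016 [(np.int64(154), np.int64(253)), (np.int64(214), np.int64(267))]
pan_rim 0.29 163 [(np.int64(169), np.int64(182)), (np.int64(222), np.int64(238))]
rack 0.68 1133 [(np.int64(161), np.int64(203)), (np.int64(219), np.int64(264))]
[0.58454404 0.03576165] -0.028928241500887474
```

View pics/c.png

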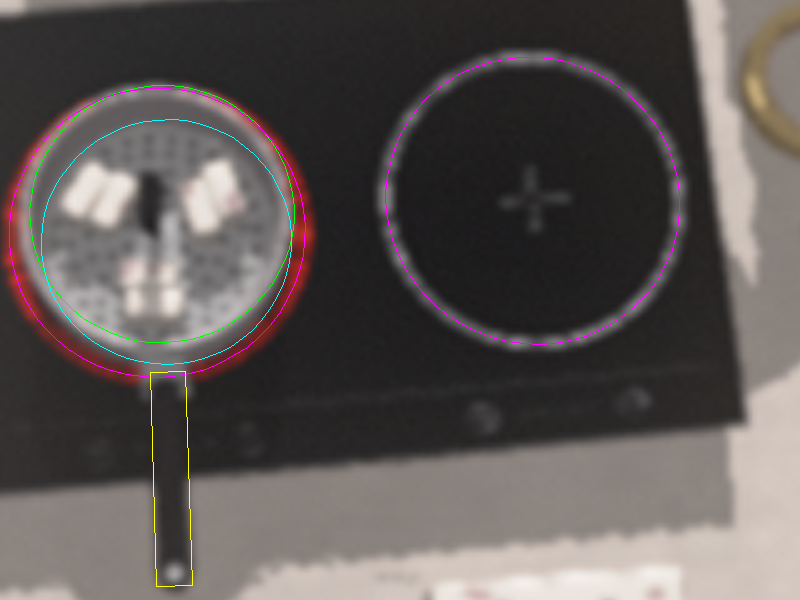

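View pics/d.png

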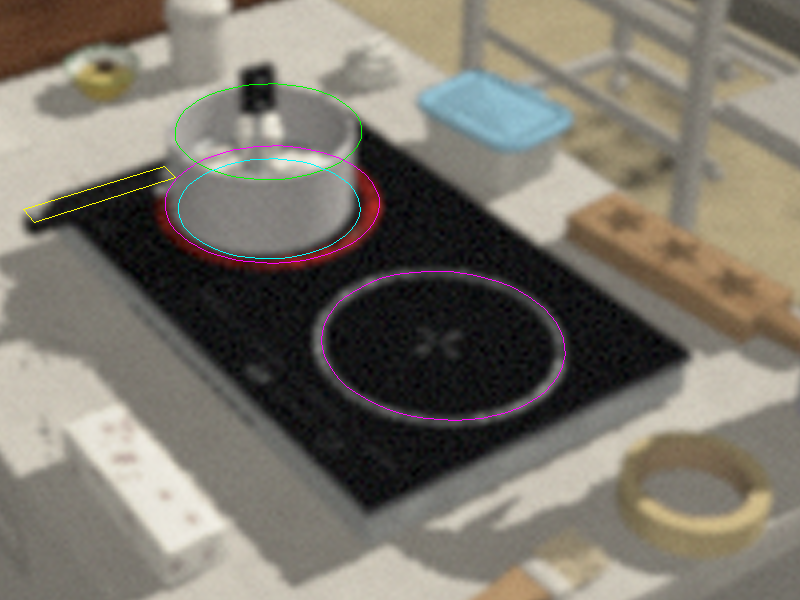

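The rings overlay well in the top view. The pan rim sits about 2 mm further toward the robot and to the left of my guess, so the centre is about (0.582, 0.038). The handle yaw is about -0.025, which puts the grip point near (0.442, 0.041, 0.101). I'll move above the handle.

```bash
python3 -m pendant '262 -558 10 0.267 1;262 -558 10 0.267 1;262 -558 10 0.267 1;262 -558 10 0.267 1;262 -558 10 0.267 1;262 -558 10 0.267 1;262 -558 10 0.267 1;262 -558 10 0.267 1' 25
```

```text
clock: 2.65
tool_pos: [0.3927, 0.145, 0.2004]
ee_rot: [[-1.0, 0.025, 0.001], [0.025, 1.0, 0.0], [-0.001, 0.0, -1.0]]
wrist_force: [0.8, 0.2, 0.6]
gripper_width: 0.0909
gripper_force: 0.0
```

```bash
python3 -m pendant '49 -104 0 0 1;49 -104 0 0 1;49 -104 0 0 1;49 -104 0 0 1;49 -104 0 0 1'
```

```text
clock: 3.28
tool_pos: [0.4405, 0.0437, 0.2001]
ee_rot: [[-1.0, 0.023, -0.0], [0.023, 1.0, 0.0], [0.0, 0.0, -1.0]]
wrist_force: [-1.4, 1.1, -0.5]
gripper_width: 0.0911
gripper_force: 0.0
```

Descend to TCP z = 0.082. I'll pause just above to check.

```bash
python3 -m pendant '2 -2 -40 0 1;2 -2 -75 0 1;2 -2 -100 0 1;2 -2 -118 0 1;2 -2 -118 0 1'
python3 - <<'E'
from h import *
p=eyes.get_image("scene")
cv2.imwrite("pics/e.png",cv2.resize(p["image"][120:270,140:340],None,fx=4,fy=4,interpolation=cv2.INTER_CUBIC))
E
```

```text
clock: 3.9
tool_pos: [0.4419, 0.0417, 0.0813]
ee_rot: [[-1.0, 0.023, -0.002], [0.023, 1.0, 0.0], [0.002, 0.0, -1.0]]
wrist_force: [-0.0, 0.9, 0.1]
gripper_width: 0.0912
gripper_force: 0.0
```

View pics/e.png

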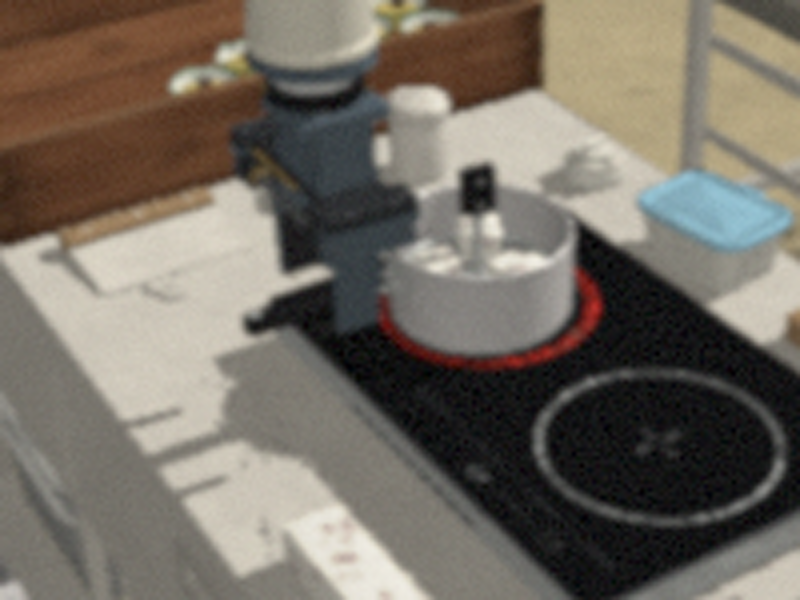

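The fingers straddle the handle, with the near finger at about (355,270) in the crop and free of the pan. Closing now.

```bash
python3 -m pendant '0 0 0 0 -0.2;0 0 0 0 -0.4;0 0 0 0 -0.5;0 0 0 0 -0.6;0 0 0 0 -0.7;0 0 0 0 -0.8;0 0 0 0 -0.9;0 0 0 0 -1' 25
```

```text
clock: 4.95
tool_pos: [0.4429, 0.0409, 0.082]
ee_rot: [[-1.0, 0.025, -0.0], [0.025, 1.0, 0.0], [0.0, 0.0, -1.0]]
wrist_force: [0.7, 2.0, -1.6]
gripper_width: 0.0199
gripper_force: 24.9
```

```bash
python3 -m pendant '0 -2 0 0 -1;0 -6 0 0 -1;1 -12 0 0 -1;1 -20 0 0 -1;2 -30 0 0 -1;2 -40 0 0 -1;3 -50 0 0 -1;4 -60 0 0 -1' && python3 -m pendant '1 -10 0 0 -1;1 -20 0 0 -1;2 -30 0 0 -1;3 -40 0 0 -1;3 -50 0 0 -1;4 -60 0 0 -1;4 -70 0 0 -1;5 -80 0 0 -1' && python3 -m pendant '1 -10 0 0 -1;1 -20 0 0 -1;2 -28 0 0 -1;2 -34 0 0 -1;3 -38 0 0 -1;3 -40 0 0 -1;3 -40 0 0 -1;3 -40 0 0 -1'
```

```text
clock: 5.95
tool_pos: [0.4469, -0.02, 0.082]
ee_rot: [[-1.0, 0.025, -0.0], [0.025, 1.0, -0.0], [0.0, -0.0, -1.0]]
wrist_force: [0.3, 2.5, -1.5]
gripper_width: 0.0197
gripper_force: 25.0
clock: 6.95
tool_pos: [0.4519, -0.0998, 0.082]
ee_rot: [[-1.0, 0.025, -0.0], [0.025, 1.0, 0.0], [0.0, 0.0, -1.0]]
wrist_force: [-0.2, 2.0, -1.8]
gripper_width: 0.0197
gripper_force: 25.0
clock: 7.95
tool_pos: [0.4551, -0.1391, 0.082]
ee_rot: [[-1.0, 0.025, 0.0], [0.025, 1.0, -0.0], [-0.0, -0.0, -1.0]]
wrist_force: [1.0, 0.7, -2.8]
gripper_width: 0.0195
gripper_force: 24.9
```

```bash
python3 -m pendant '0 -4 0 0 -1;0 -12 0 0 -1;1 -22 0 0 -1;1 -32 0 0 -1;2 -40 0 0 -1;2 -45 0 0 -1;2 -47 0 0 -1;2 -47 0 0 -1'
python3 - <<'E'
from fit import *
p=eyes.get_image("top");q=eyes.get_image("scene")
u=(.5956,-.189)
for n in("pan","pan_rim","rack"):
    for r in search_frame(p,n)[:2]: print(n,r["score"],r["position"])
cv2.imwrite("pics/f.png",np.vstack([draw(p["image"],p,u,-.025,[u],5,0,0)[700:1090,1300:2000][:, :],])) 
A=draw(p["image"],p,u,-.025,[u],4,0,0)[530:1070,1080:1480];B=draw(q["image"],q,u,-.025,[u],4,0,0)[620:1160,1000:1400]
cv2.imwrite("pics/f.png",np.hstack([A,B]))
E
```

```text
clock: 8.95
tool_pos: [0.457, -0.1863, 0.082]
ee_rot: [[-1.0, 0.025, 0.0], [0.025, 1.0, -0.0], [-0.0, -0.0, -1.0]]
wrist_force: [0.4, 0.4, -2.2]
gripper_width: 0.02
gripper_force: 24.9
pan 0.67 [309.4, 151.0]
pan_rim 0.7 [313.1, 149.9]
pan_rim 0.22 [307.9, 161.1]
rack 0.89 [302.3, 162.4]
rack 0.72 [263.3, 162.3]
```

View pics/f.png

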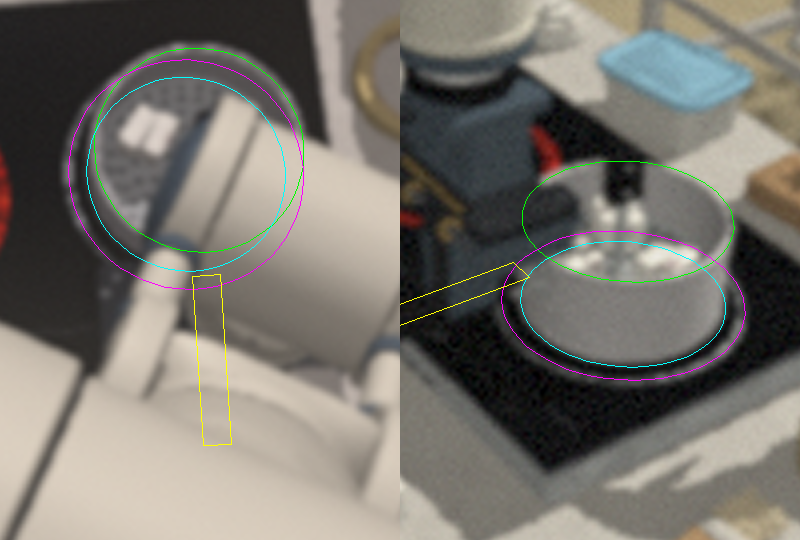

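The pan matches the ring-centred model to within about 4 mm in both views. In the scene crop the base spans 520–727 px inside the grey ring. I'll release, rise and look again.

```bash
python3 -m pendant '0 0 0 0 -0.5;0 0 0 0 0;0 0 0 0 0.5;0 0 0 0 0.5;0 0 20 0 0.5;0 0 60 0 0.5;0 0 110 0 0.5;0 0 170 0 0.5' && python3 -m pendant '-30 40 30 0 0.5;-60 100 30 0 0.5;-60 160 30 0 0.5;-60 220 30 0 0.5;-60 280 30 0 0.5;-60 300 30 0 0.5;-60 300 30 0 0.5'
python3 - <<'E'
from fit import *
p=eyes.get_image("top");q=eyes.get_image("scene")
u=(.5956,-.189)
for w in(p,q):
  for n in("rack_grip","pan_rim","rack","piece_1"):
    for r in search_frame(w,n)[:3]: print(n,round(r["score"],2),r["position"])
A=draw(p["image"],p,u,-.025,[u],4,0,0)[530:1070,1080:1480];B=draw(q["image"],q,u,-.025,[u],4,0,0)[620:1160,1000:1400]
cv2.imwrite("pics/g.png",np.hstack([A,B]))
E
```

```text
clock: 10.2
tool_pos: [0.4563, -0.1859, 0.2532]
ee_rot: [[-1.0, 0.025, -0.001], [0.025, 1.0, 0.001], [0.001, 0.001, -1.0]]
wrist_force: [1.7, -0.7, -0.3]
gripper_width: 0.0683
gripper_force: 0.0
clock: 11.08
tool_pos: [0.3967, 0.1149, 0.282]
ee_rot: [[-1.0, 0.022, -0.0], [0.022, 1.0, 0.0], [0.0, 0.0, -1.0]]
wrist_force: [-0.5, -0.2, 0.2]
gripper_width: 0.068
gripper_force: 0.0
rack_grip 0.77 [315.9, 172.9]
pan_rim 0.77 [330.4, 190.0]
pan_rim 0.29 [316.9, 175.4]
pan_rim 0.2 [370.6, 161.9]
rack 0.59 [314.3, 174.0]
piece_1 0.71 [138.0, 185.7]
piece_1 0.7 [216.8, 172.1]
piece_1 0.58 [329.8, 169.0]
rack_grip 0.8 [303.1, 209.5]
pan_rim 0.72 [298.2, 228.8]
rack 0.84 [304.0, 209.8]
piece_1 0.62 [310.1, 221.0]
piece_1 0.53 [300.8, 211.4]
```

View pics/g.png

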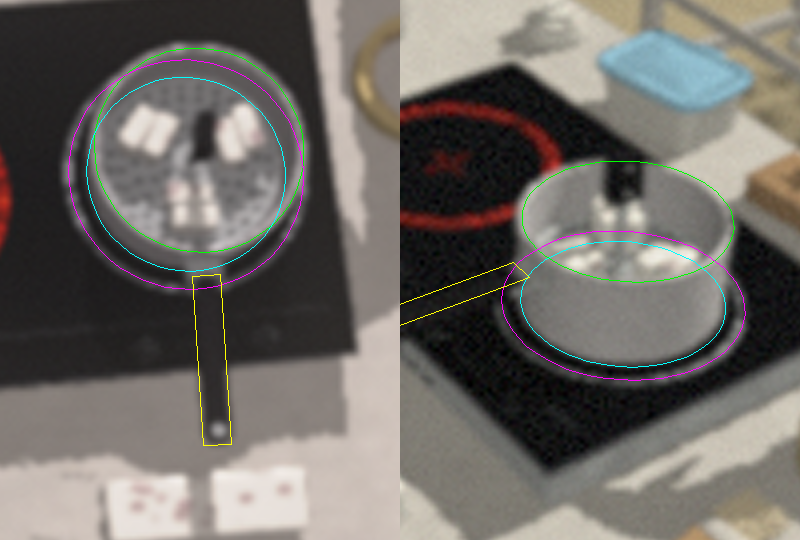

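The pan stands centred on the grey ring, let go. The black grip shows near (321,166) in the top view. It is thin along y and wide along x. I'll fit its box for position and yaw.

Run:
```python
from fit import *
from scipy.optimize import minimize
p=eyes.get_image("top");q=eyes.get_image("scene")
S=6
def box(x,y,a,w):
    c,s=np.cos(a),np.sin(a)
    return cv2.convexHull(np.float32([proj(w,(x+c*i-s*j,y+s*i+c*j,z)) for i in(-.015,.015) for j in(-.007,.007) for z in(.136,.178)]))[:,0]
def soft(v,w,o,n):
    h=box(*v,w); m=np.zeros((n*S,n*S),np.uint8)
    cv2.fillPoly(m,[np.int32(np.round(((h-o+.5)*S)*16))],255,shift=4)
    m=cv2.GaussianBlur(m,(0,0),S*.8);return cv2.resize(m,(n,n),interpolation=cv2.INTER_AREA)/255.
def cost(v,w,o,n):
    s=soft(v,w,o,n);g=w["image"][o[1]:o[1]+n,o[0]:o[0]+n].mean(2)
    A=np.stack([s.ravel(),np.ones(s.size)],1);W=np.ones(s.size)
    f=30*s+(1-s)*110; return (np.clip(np.abs(f-np.minimum(g,110)),0,60)**2).mean()/1000
o=np.array([313,158]);n=17
top=np.array([(1080+205)/4,(530+118)/4]);g0=atz(p,top,.178)[:2];print("init",g0)
best=min((minimize(cost,[*(g0+d),a],args=(p,o,n),method="Nelder-Mead",options=dict(initial_simplex=[[*(g0+d),a],[g0[0]+.01,g0[1],a],[g0[0],g0[1]+.006,a],[*g0,a+.2]])) for d in([0,0],[-.006,0]) for a in(-.2,0,.2)),key=lambda r:r.fun)
print(best.x,best.fun)
v=best.x
outs=[]
for w in(p,q):
    b=cv2.resize(w["image"],None,fx=10,fy=10,interpolation=cv2.INTER_CUBIC)
    cv2.polylines(b,[np.int32((box(*v,w)+.5)*10)],True,(0,255,0),1)
    c=np.int32(box(*v,w).mean(0)*10);outs.append(b[c[1]-200:c[1]+200,c[0]-200:c[0]+200])
cv2.imwrite("pics/i.png",np.hstack(outs))
```

```text
init [ 0.6015461  -0.18716917]
[ 0.59625034 -0.18689025 -0.32846134] 0.2922795823804792
```

View pics/i.png

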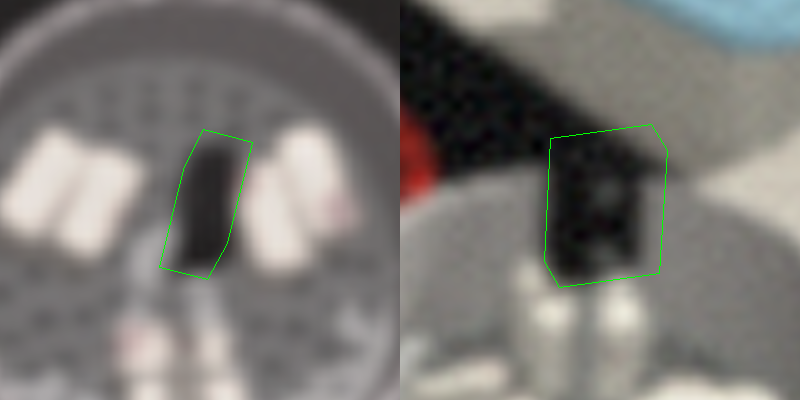

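The fit puts the grip near (0.596, -0.187). The scene view suggests about 2 mm less in x, and the sweets' layout gives a yaw of about -0.12. I'll move over it.

```bash
python3 -m pendant '30 -45 0 -0.1 0.5;70 -105 0 -0.1 0.5;110 -165 0 -0.1 0.5;150 -225 0 -0.1 0.5;180 -275 0 -0.1 0.5;197 -302 0 -0.1 0.5;197 -302 0 -0.1 0.5;197 -302 0 -0.1 0.5'
```

```text
clock: 12.68
tool_pos: [0.5936, -0.188, 0.2816]
ee_rot: [[-0.992, 0.125, -0.001], [0.125, 0.992, 0.001], [0.001, 0.0, -1.0]]
wrist_force: [-0.3, -0.4, 0.3]
gripper_width: 0.0682
gripper_force: 0.0
```

```bash
python3 -m pendant '0 1 -40 0 0.5;0 1 -75 0 0.5;0 1 -100 0 0.5;0 1 -120 0 0.5;0 1 -135 0 0.5;0 1 -143 0 0.5;0 1 -143 0 0.5'
python3 - <<'E'
from h import *
q=eyes.get_image("scene");cv2.imwrite("pics/j.png",cv2.resize(q["image"][140:290,230:370],None,fx=4,fy=4,interpolation=cv2.INTER_CUBIC))
E
```

```text
clock: 13.55
tool_pos: [0.5938, -0.1869, 0.139]
ee_rot: [[-0.992, 0.124, -0.0], [0.124, 0.992, 0.0], [0.0, 0.0, -1.0]]
wrist_force: [-0.4, 0.6, -0.0]
gripper_width: 0.0684
gripper_force: 0.0
```

View pics/j.png

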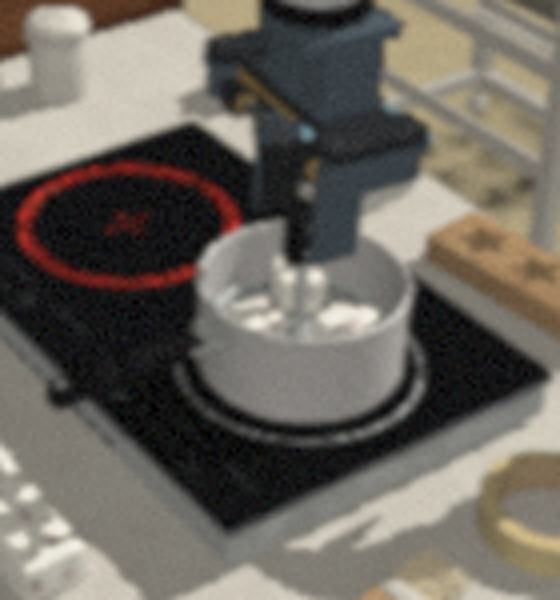

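The fingers straddle the grip: in the crop it sits at about (300,235) and the near finger at about (328,235). That shift is what parallax would give. Closing gently.

```bash
python3 -m pendant '0 0 0 0 0.2;0 0 0 0 0;0 0 0 0 -0.2;0 0 0 0 -0.4;0 0 0 0 -0.55;0 0 0 0 -0.7;0 0 0 0 -0.85;0 0 0 0 -1' 25 && python3 -m pendant '0 0 0 0 -1;0 0 0 0 -1'
```

```text
clock: 14.6
tool_pos: [0.594, -0.1872, 0.139]
ee_rot: [[-0.992, 0.124, -0.0], [0.124, 0.992, 0.0], [0.0, 0.0, -1.0]]
wrist_force: [-0.0, -0.0, -0.8]
gripper_width: 0.0141
gripper_force: 25.0
clock: 14.85
tool_pos: [0.594, -0.1872, 0.139]
ee_rot: [[-0.992, 0.124, 0.0], [0.124, 0.992, -0.0], [-0.0, -0.0, -1.0]]
wrist_force: [0.3, 0.3, 0.4]
gripper_width: 0.0138
gripper_force: 25.0
```

```bash
python3 -m pendant '0 0 1 0 -1;0 0 3 0 -1;0 0 6 0 -1;0 0 10 0 -1;0 0 15 0 -1;0 0 21 0 -1;0 0 28 0 -1;0 0 35 0 -1' 35 && python3 -m pendant '0 0 7 0 -1;0 0 15 0 -1;0 0 23 0 -1;0 0 31 0 -1;0 0 39 0 -1;0 0 46 0 -1;0 0 52 0 -1;0 0 57 0 -1' && python3 -m pendant '0 0 4 0 -1;0 0 7 0 -1;0 0 9 0 -1;0 0 10 0 -1;0 0 10 0 -1;0 0 10 0 -1;0 0 10 0 -1;0 0 10 0 -1'
python3 - <<'E'
from h import *
q=eyes.get_image("scene");cv2.imwrite("pics/k.png",cv2.resize(q["image"][110:260,230:370],None,fx=4,fy=4,interpolation=cv2.INTER_CUBIC))
E
```

```text
clock: 15.85
tool_pos: [0.594, -0.1872, 0.1746]
ee_rot: [[-0.992, 0.124, 0.0], [0.124, 0.992, -0.0], [-0.0, -0.0, -1.0]]
wrist_force: [0.3, 0.3, -2.2]
gripper_width: 0.0138
gripper_force: 35.0
clock: 16.85
tool_pos: [0.5939, -0.1872, 0.2314]
ee_rot: [[-0.992, 0.124, 0.0], [0.124, 0.992, -0.0], [-0.0, -0.0, -1.0]]
wrist_force: [1.0, 0.1, -2.6]
gripper_width: 0.0136
gripper_force: 35.0
clock: 17.85
tool_pos: [0.5939, -0.1872, 0.241]
ee_rot: [[-0.992, 0.124, -0.0], [0.124, 0.992, 0.0], [0.0, 0.0, -1.0]]
wrist_force: [0.2, 0.6, -1.6]
gripper_width: 0.0139
gripper_force: 35.0
```

View pics/k.png

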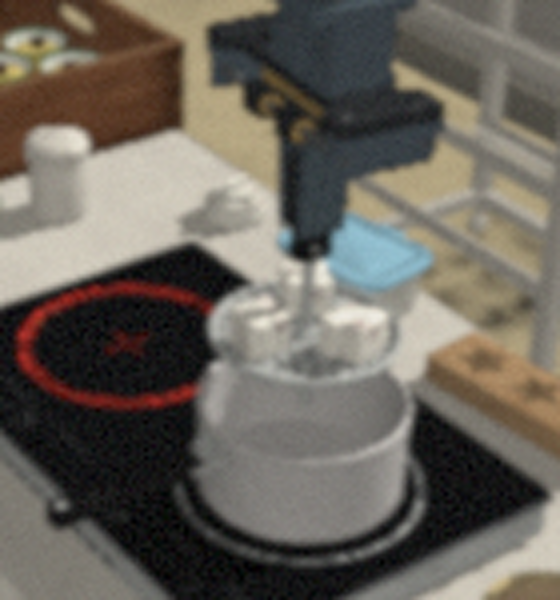

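The rack hangs level over the pan with all three sweets on its plate, around (305,330) in the crop. The pan stands on the grey ring. Handing in.

```bash
python3 -m pendant '0 0 0 0 -1;0 0 0 0 -1;0 0 0 0 -1;0 0 0 0 -1;0 0 0 0 -1' && python3 -c "
from plant import manip;print(manip.job_done())"
```

```text
clock: 18.52
tool_pos: [0.5939, -0.1872, 0.241]
ee_rot: [[-0.992, 0.124, -0.0], [0.124, 0.992, 0.0], [0.0, -0.0, -1.0]]
wrist_force: [-0.9, 0.5, -2.3]
gripper_width: 0.0138
gripper_force: 35.0
the job is handed in; nothing more can be done
None
```

I handed the job in at 18.5 s (no verdict came back): the pan stands let go on the grey ring, within about 4 mm of centre by the camera overlay, and the rack with its three sweets is held level about 3 cm above the rim.

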